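# Stow the power-cut lamp sticks battery end down

## Task

Stow both lamp sticks in the swinging caddy, heavy (battery) end down and one stick to a pocket, so that each pocket hangs upright by itself. Do one stick completely before starting the other: lift it by its middle to feel which end is heavy, lay it back down and let go, then take it again near its light end and stand it in an empty pocket. Leave the other things on the console where they are.

Things in the scene. Friction and masses are not known exactly. Their poses are not given: they have to be found in the camera images.
- stick_a: hollow lamp stick: straight bar 170 long, 38 x 38 in section, grey with a pale strip and a black cap 24 long at each end; both ends look alike. Origin at its centre, x along its length. 0.23 to 0.31 kg, centre of mass 32 to 39 mm off the middle towards the heavy end, which may be +x or -x, drawn anew: only lifting tells (about 0.09 N m on a firm mid grip; a soft grip lets it sag)
- stick_b: hollow lamp stick: straight bar 170 long, 38 x 38 in section, grey with a pale strip and a black cap 24 long at each end; both ends look alike. Origin at its centre, x along its length. 0.23 to 0.31 kg, centre of mass 32 to 39 mm off the middle towards the heavy end, which may be +x or -x, drawn anew: only lifting tells (about 0.09 N m on a firm mid grip; a soft grip lets it sag)
- caddy: the fixed brushed-aluminium swing caddy: base plate 140 (x) x 250 (y) x 8, three posts along y (at y = -109, 0, +109; 34 deep in x, top 102 above the console) that carry two swinging pockets between them. Origin at the centre of its underside; x points roughly away from the robot, y along the row of pockets, z up
- pocket_left (a joint): swing of the left pocket about its level pivot (caddy y axis), rad: 0 hanging upright, + when the mouth leans to the caddy's +x, stops at +-0.9. Free, lightly damped; empty it hangs upright, and it yields to a light push. A stick with its heavy end down lets it hang upright; heavy end up, it flops over
- pocket_left_seat (a point): point on the axis of the left pocket (caddy y = +60 mm), 85 above its inner floor: the centre of a stick standing fully home comes within 15 of it. z up along the pocket, turns with it. Square steel pocket, inside 56 (x) x 60 (y), 90 deep, walls 3, open at the top, pivot 68 above its floor; hanging upright, its floor is 24 and its rim 114 above the console
- pocket_right (a joint): swing of the right pocket about its level pivot (caddy y axis), rad: 0 hanging upright, + when the mouth leans to the caddy's +x, stops at +-0.9. Free, lightly damped; empty it hangs upright, and it yields to a light push. A stick with its heavy end down lets it hang upright; heavy end up, it flops over
- pocket_right_seat (a point): point on the axis of the right pocket (caddy y = -60 mm), 85 above its inner floor: the centre of a stick standing fully home comes within 15 of it. z up along the pocket, turns with it. Square steel pocket, inside 56 (x) x 60 (y), 90 deep, walls 3, open at the top, pivot 68 above its floor; hanging upright, its floor is 24 and its rim 114 above the console
- tray: bystander: brushed aluminium key tray 120 x 180 x 22, origin under its centre
- glasses_case: bystander: grey hard glasses case 66 x 160 x 40 with rounded edges and a dark seam, origin under its centre
- fob: bystander: black plastic garage door fob 40 x 66 x 16, origin under its centre
- house_key: bystander: silicone-wrapped house key about 69 long, 30 wide, 9 high, origin on its underside
- vase: bystander: small white ceramic vase 90 across, 130 high, origin under its centre
- bowl: bystander: blue ceramic bowl 120 across, 45 high, origin under its centre
Things that resemble listed ones, but are neither listed nor needed, are in the scene too. What is shaped like the stick_b but blue or red is not meant.

How it is judged:
By the outcome, as a careful person would: the job done as asked, in the order asked, and still so for the second after the job is handed in, with the robot touching nothing.
It also fails if it takes over 72 s, if anything falls off the work surface, if the arm or the gripper's body presses on something with over 40 N, if the wrist force passes 120 N, or if a joint passes its speed limit or range.

## Robot

A 6-joint arm with a two-finger parallel gripper is mounted at the origin on the work surface. World frame = base frame: x ahead of the robot, y to its left, z up, the work surface at z = 0. Lengths are in mm, angles in rad, forces in N, time in s.
With the tool pointing down it reaches from about 200 to 875 mm from the base axis. Payload 3.4 kg.
Tool frame: the origin (TCP) lies at the very end of the fingers, on their centre line; the grasp point (between the pads) lies 19 mm behind it (manip.tcp_to_grasp is the distance from the TCP to the grasp point, in mm); z points along the fingers, y is the line along which they close (so a half turn about z gives the same grasp; the last joint's range is limited). The gripper opens to 94 mm and grips with 3 to 60 N. Pads are 16 mm wide; open, the fingers measure 119 mm over their backs; the gripper's body (75 mm by 177 mm) begins 78 mm behind the grasp point.
Start: joints at [1.134, 0.276, 1.505, -0, 1.361, -0.121], TCP at [178.6, 546.596, 205.493] pointing down, gripper open.
Joint ranges: [-2.89, 2.89], [-0.75, 2.08], [0.22, 2.7], [-1.18, 4.32], [0.11, 2.71], [-2.7, 2.7]. Speed limits (rad/s): [2.57, 2.57, 3.14, 3.14, 3.14, 3.14].

## Interface

Orientations are given as a 3x3 rotation matrix whose columns are the frame's x, y, z axes.
In Python, from cell import manip gives the robot as it stands.
- The arm moves only by the tool send_rows, never from a script. Its argument "targets" is a list of rows, each an object with "xyz": the shift along the tool's x, y, z in units of 60 mm (1.0 is 60 mm), a list of three; "rotation": the turn, a rotation vector about the tool's x, y, z in rad, a list of three; "fingers": the opening, from 0 (shut) to 1 (fully open). A call has 1 to 12 rows; each row is the pose to reach, as a shift and turn from the pose commanded when the call began, along the tool's axes at that moment; what a row does not reach only later rows make up. A row lasts 1/8 s, in which the tool goes at most 62.5 mm and 10.7 degrees, less where a joint would pass 70% of its speed; a pose out of reach is approached as far as the arm can. A call with a gripper value outside its range is refused whole. The fingers move at their own pace and stop on an object; "grip_force" is the grip in N (left out, the last holds). Time passes only in rows, so rows that repeat a pose let the fingers close. It gives the time, the measured TCP pose, the force, the opening and the grip force at its end, in the units of the state.
- manip.sense(): the state, without advancing time (a new reading comes with each control period).
- manip.capture(name): name is "scene" or "top" or "wrist"; returns (picture, depth): 420x560x3 uint8, red, green, blue; 420x560 float32, mm along the optical axis (not along the pixel's ray), 0 where there is no reading.
- manip.camera_info(name): a dict with "intrinsics" (3x3 intrinsics, pixels), "origin" and "orientation" of the camera in the world; the wrist camera has in their place "T_tool_cam" (4x4, takes a point from camera to tool coordinates, whose origin is the TCP and whose axes are the flange's). Camera axes: x right, y up, looking along -z (the intrinsics and any distortion apply to the point x, -y, -z); pixel columns grow to the right and rows downward; lengths in mm; the calibration is good to about 2 mm. A picture is of the moment at which its call begins: read the wrist's pose just before it. camera_info takes no time and is no camera call.
- manip.finish_job(): hands the job in; it is judged then, once.
The state is a dict: "clock": time; "qpos": joint angles; "joint_vel": joint speeds; "tau": joint torques, N m; "ee_pos": TCP position; "orientation": TCP orientation; "contact_force": force on the tool from outside, world axes, zero at the start; "moment": the same for the moment, N m; "gripper_width": opening from 0.0 (shut) to 1.0 (fully open); "grasp_force": force on a finger pad.
Only numpy, scipy, OpenCV 4.12 (cv2) and the standard library are available. Lean on these libraries where they do the work, as an engineer would, in place of code of your own. Each camera call takes 0.05 s, during which the arm holds its last target. There are 200 camera calls.

## Working session

There is one attempt and no reset: what is moved stays moved. The work goes in short steps, Python scripts to look and compute and a tool call to move; the robot and the scene stay as the last step left them, time stands still between calls to the robot, and variables do not carry over. Pictures are saved under pics/ and viewed, at most 10 in all, crops included, and the job is handed in when it is done.

Besides the shell and the picture viewer there is one more tool, called after "Call:" by a JSON object that holds its "fn" and its "kwargs", one argument or row to a line. send_rows: Moves the arm, as the interface text tells. Its arguments: {"type":"object","properties":{"targets":{"type":"array"},"grip_force":{"type":"number"}},"required":["targets"]}

```bash
mkdir -p pics; ls; python3 - <<'E'
from cell import manip
import cv2,numpy as np
for n in("top","scene"):
    p,d=manip.capture(n); cv2.imwrite(f"pics/{n}0.png",p[:,:,::-1]); np.save(f"{n}_d.npy",d)
    print(n,manip.camera_info(n))
print(manip.camera_info("wrist")); print(manip.sense())
E
```

```text
pics
top {'intrinsics': array([[392.55360272,   0.        , 276.0698113 ],
       [  0.        , 392.55360272, 206.86771864],
       [  0.        ,   0.        ,   1.        ]]), 'origin': array([374.18357389,  46.84243149, 977.26855852]), 'orientation': array([[ 0.02654145,  0.98585042, -0.16551287],
       [-0.99958126,  0.02808245,  0.00697685],
       [ 0.01152613,  0.16525839,  0.98618295]])}
scene {'intrinsics': array([[425.05134526,   0.        , 283.52082229],
       [  0.        , 425.05134526, 211.3710931 ],
       [  0.        ,   0.        ,   1.        ]]), 'origin': array([1102.70456612,  492.5912712 ,  810.22898705]), 'orientation': array([[-0.58590845, -0.55473869,  0.59074214],
       [ 0.81037009, -0.40414175,  0.42422844],
       [ 0.00340764,  0.72727878,  0.68633371]])}
{'intrinsics': array([[298.28302363,   0.        , 280.62572381],
       [  0.        , 298.28302363, 214.45141424],
       [  0.        ,   0.        ,   1.        ]]), 'T_tool_cam': array([[ 1.78514845e-04,  9.66795173e-01,  2.55552465e-01,
         7.53114945e+01],
       [ 9.99999348e-01, -4.6
[... 338 characters left out ...]
066959e+00, -1.20993334e-01]), 'joint_vel': array([-0.00192982, -0.00076889, -0.00339912, -0.00071529, -0.00157727,
        0.00036266]), 'tau': array([ 2.02374416e-03, -4.05454588e+01, -2.37782013e+01,  7.02607515e-02,
        2.98159453e-02, -4.81440406e-05]), 'ee_pos': array([178.41288796, 546.10945233, 204.71437364]), 'orientation': array([[-9.50536472e-01,  3.10612324e-01, -6.32357149e-04],
       [ 3.10612928e-01,  9.50535407e-01, -1.43154718e-03],
       [ 1.56421664e-04, -1.55715611e-03, -9.99998775e-01]]), 'contact_force': array([-0.14878071,  0.28318049,  1.10030698]), 'moment': array([-0.04247447,  0.01596052, -0.02796087]), 'grasp_force': 0.0, 'gripper_width': 1.0024074180022373}
```

View pics/top0.png

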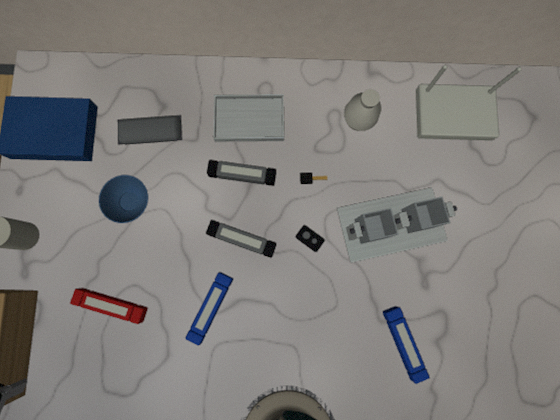

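View pics/scene0.png

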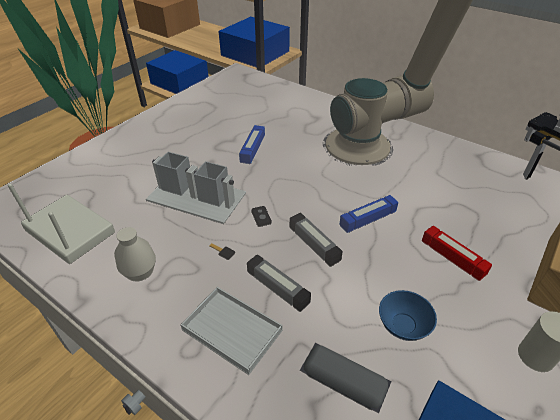

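Top view: two grey candidates with pale strips and black caps, at (241,172) and (241,238). The shapes at (209,308) and (406,345) are blue and (108,306) is red, so they are excluded. The grey ones fit the description. The caddy is at (398,222). I'll measure these and make one enlarged crop to confirm.

```bash
cat > h.py <<'E'
import numpy as np,cv2
from cell import manip
def cloud(d,ci,R=None,o=None):
    K=ci["intrinsics"]; R=ci["orientation"] if R is None else R; o=ci["origin"] if o is None else o
    v,u=np.indices(d.shape); P=np.stack([(u-K[0,2])/K[0,0]*d,-(v-K[1,2])/K[1,1]*d,-d],-1)
    W=P@R.T+o; W[d<=0]=np.nan; return W
def rect(W,m):
    p=W[m][:,:2].astype(np.float32); return cv2.minAreaRect(p)
E
python3 - <<'E'
from h import *
p=cv2.imread("pics/top0.png"); W=cloud(np.load("top_d.npy"),manip.camera_info("top")); S=cloud(np.load("scene_d.npy"),manip.camera_info("scene"))
z=W[...,2]
print("table z",np.nanmedian(z[270:300,250:360]), np.nanmedian(S[200:230,330:345,2]))
for n,(a,b,c,e) in dict(s1=(152,195,198,285),s2=(212,265,198,285)).items():
    m=np.zeros(z.shape,bool); m[a:b,c:e]=True; m&=(z>30)&(z<46)
    r=rect(W,m); print(n,m.sum(),r,np.median(z[m]),cv2.boxPoints(r).round().tolist())
m=np.zeros(z.shape,bool); m[180:270,330:465]=True
mp=m&(z>4)&(z<125); r=rect(W,mp); print("caddy all",r)
mp=m&(z>5)&(z<13); r=rect(W,mp); print("plate",r,mp.sum())
for nm,X in(("top",W),("scene",S)):
    k=(X[...,2]>108)&(X[...,2]<122)&(abs(X[...,0]-370)<90)
    k&=(X[...,1]<-100)&(X[...,1]>-420)
    nl,l,st,ce=cv2.connectedComponentsWithStats(k.astype(np.uint8))
    for i in range(1,nl):
        if st[i,4]>8: print(nm,"rim",st[i],rect(X,l==i),np.nanmedian(X[l==i][:,2]))
cv2.imwrite("pics/crop.png",cv2.resize(p[140:280,190:470],None,fx=2.8,fy=2.8,interpolation=cv2.INTER_CUBIC))
E
```

```text
table z 0.23969971024428105 -0.5109951543783495
s1 1042 ((620.4700927734375, 128.3795623779297), (170.578125, 38.694210052490234), 83.97179412841797) 37.73211117088198 [[592.0, 46.0], [631.0, 42.0], [649.0, 211.0], [610.0, 215.0]]
s2 1113 ((455.3975524902344, 122.172607421875), (170.13192749023438, 38.04991912841797), 71.8369369506836) 37.82272719407524 [[411.0, 47.0], [447.0, 35.0], [500.0, 197.0], [464.0, 209.0]]
caddy all ((503.7364807128906, -268.0877990722656), (224.6053924560547, 338.4236755371094), 1.527142882347107)
plate ((498.808837890625, -266.45953369140625), (207.1412353515625, 338.1289367675781), 2.8194007873535156) 3038
top rim [368 236  17   5  29] ((454.65521240234375, -181.81163024902344), (33.79370880126953, 8.826635360717773), 87.23129272460938) 113.80711043383008
scene rim [216 164  11   6  24] ((455.51776123046875, -179.1003875732422), (7.85072660446167, 32.48792266845703), 1.8394707441329956) 111.64531258700697
```

View pics/crop.png

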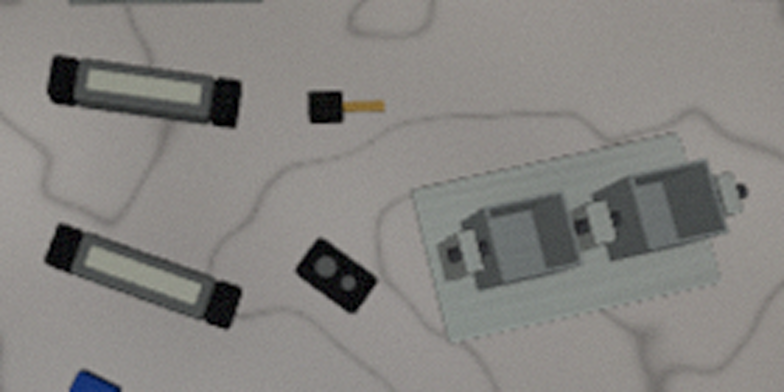

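The crop confirms both grey bars (pale strip, black caps). The caddy's pockets are at crop (525,240) and (660,210), turned about 12°. I'll redo the rim and plate measurement with the right window.

```bash
python3 - <<'E'
from h import *
ci=manip.camera_info("top");W=cloud(np.load("top_d.npy"),ci); S=cloud(np.load("scene_d.npy"),manip.camera_info("scene"))
K=ci["intrinsics"]
def ray(u,v,z):
    d=ci["orientation"]@np.array([(u-K[0,2])/K[0,0],-(v-K[1,2])/K[1,1],-1]); return ci["origin"]+d*(z-ci["origin"][2])/d[2]
# plate corners from crop (px/2.8+offset)
c=[ray(190+u/2.8,140+v/2.8,8)[:2] for u,v in((412,190),(678,133),(720,284),(451,341))]
print("plate corners",np.round(c,1).tolist(), np.mean(c,0), cv2.minAreaRect(np.array(c,np.float32)))
for nm,X in(("top",W),("scene",S)):
    k=(X[...,2]>106)&(X[...,2]<122)&(abs(X[...,0]-490)<100)&(X[...,1]<-80)&(X[...,1]>-440)
    nl,l,st,ce=cv2.connectedComponentsWithStats(k.astype(np.uint8),connectivity=8)
    for i in range(1,nl):
        if st[i,4]>8: r=rect(X,l==i);print(nm,st[i],r,cv2.boxPoints(r).round().tolist(),np.nanmedian(X[l==i][:,2]))
E
```

```text
plate corners [[538.7, -113.2], [597.9, -354.4], [462.1, -386.4], [405.6, -147.5]] [ 501.07963045 -250.3629988 ] ((500.5466003417969, -250.4281463623047), (139.5571746826172, 248.4437713623047), 13.790098190307617)
top [414 196  37  33 234] ((517.4135131835938, -308.3438415527344), (62.0938720703125, 68.54106140136719), 13.953682899475098) [[479.0, -283.0], [496.0, -349.0], [556.0, -334.0], [539.0, -268.0]] 113.657302380175
top [362 207  37  34 214] ((488.4857177734375, -191.81643676757812), (62.110069274902344, 66.69004821777344), 13.91752815246582) [[450.0, -167.0], [466.0, -232.0], [527.0, -217.0], [511.0, -152.0]] 113.65843423607805
scene [155 152  34  20 188] ((518.225341796875, -305.6984558105469), (65.78945922851562, 67.97879791259766), 14.225065231323242) [[478.0, -281.0], [495.0, -347.0], [558.0, -331.0], [542.0, -265.0]] 111.05660358006048
scene [194 161  33  22 201] ((488.75213623046875, -189.3094482421875), (65.41831970214844, 68.68465423583984), 14.417491912841797) [[449.0, -164.0], [466.0, -231.0], [529.0, -214.0], [512.0, -148.0]] 111.36453620096563
```

```bash
cat >> h.py <<'E'
from scipy.spatial.transform import Rotation as Ro
def go(p,az,s=None):
    s=s or manip.sense(); R0=s["orientation"]; a=np.radians(az)
    x=np.array([np.cos(a),np.sin(a),0]); z=np.array([0,0,-1.]); R=np.stack([x,np.cross(z,x),z],1)
    print("go",p,az,"xyz",(R0.T@(np.array(p)-s["ee_pos"])/60).round(3).tolist(),"rot",Ro.from_matrix(R0.T@R).as_rotvec().round(3).tolist())
def st():
    s=manip.sense(); x=s["orientation"][:,0]
    print("t",s["clock"],"p",s["ee_pos"].round(1),"az",np.degrees(np.arctan2(x[1],x[0])).round(1),"tiltz",s["orientation"][:,2].round(3),"F",s["contact_force"].round(2),"M",s["moment"].round(3),"w",round(s["gripper_width"],3),"gf",round(s["grasp_force"],1),"q",s["qpos"].round(2))
E
python3 -c "
from h import *
st(); go([455.4,122.2,120],71.8)"
```

```text
t 0.1 p [178.4 546.1 204.7] az 161.9 tiltz [-0.001 -0.001 -1.   ] F [-0.15  0.28  1.1 ] M [-0.042  0.016 -0.028] w 1.002 gf 0.0 q [ 1.13  0.28  1.51 -0.    1.36 -0.12]
go [455.4, 122.2, 120] 71.8 xyz [-6.583, -5.28, 1.419] rot [-0.001, 0.001, 1.573]
```

Call:
{"fn": "send_rows", "kwargs": {
  "targets": [
    {"xyz": [-6.583, -5.28, 1.419], "rotation": [-0.001, 0.001, 1.573], "fingers": 0.75},
    {"xyz": [-6.583, -5.28, 1.419], "rotation": [-0.001, 0.001, 1.573], "fingers": 0.75},
    {"xyz": [-6.583, -5.28, 1.419], "rotation": [-0.001, 0.001, 1.573], "fingers": 0.75},
    {"xyz": [-6.583, -5.28, 1.419], "rotation": [-0.001, 0.001, 1.573], "fingers": 0.75},
    {"xyz": [-6.583, -5.28, 1.419], "rotation": [-0.001, 0.001, 1.573], "fingers": 0.75},
    {"xyz": [-6.583, -5.28, 1.419], "rotation": [-0.001, 0.001, 1.573], "fingers": 0.75},
    {"xyz": [-6.583, -5.28, 1.419], "rotation": [-0.001, 0.001, 1.573], "fingers": 0.75},
    {"xyz": [-6.583, -5.28, 1.419], "rotation": [-0.001, 0.001, 1.573], "fingers": 0.75},
    {"xyz": [-6.583, -5.28, 1.419], "rotation": [-0.001, 0.001, 1.573], "fingers": 0.75},
    {"xyz": [-6.583, -5.28, 1.419], "rotation": [-0.001, 0.001, 1.573], "fingers": 0.75},
    {"xyz": [-6.583, -5.28, 1.419], "rotation": [-0.001, 0.001, 1.573], "fingers": 0.75},
    {"xyz": [-6.583, -5.28, 1.419], "rotation": [-0.001, 0.001, 1.573], "fingers": 0.75}
  ]
}}

```text
clock: 1.6
ee_pos: [455.1, 123.8, 120.5]
orientation: [[0.311, 0.951, 0.0], [0.951, -0.311, 0.001], [0.002, -0.0, -1.0]]
contact_force: [-0.5, -0.4, -0.6]
gripper_width: 0.75
grasp_force: 0.0
```

```bash
python3 - <<'E'
from h import *
st(); s=manip.sense(); p,d=manip.capture("wrist"); ci=manip.camera_info("wrist")
T=np.eye(4);T[:3,:3]=s["orientation"];T[:3,3]=s["ee_pos"];T=T@ci["T_tool_cam"]
W=cloud(d,ci,T[:3,:3],T[:3,3])
k=(W[...,2]>31)&(W[...,2]<45)&(np.hypot(W[...,0]-455,W[...,1]-122)<110)
nl,l,q,c=cv2.connectedComponentsWithStats(k.astype(np.uint8))
i=1+np.argmax(q[1:,4]); r=rect(W,l==i); print(r,cv2.boxPoints(r).round(1).tolist(),np.median(W[l==i][:,2]))
go([455.4,122.2,6],71.8)
E
```

```text
t 1.6 p [455.1 123.8 120.5] az 71.9 tiltz [ 0.     0.001 -1.   ] F [-0.51 -0.4  -0.57] M [-0.048  0.103  0.008] w 0.75 gf 0.0 q [0.12 0.19 1.85 0.   1.1  0.43]
((455.0445251464844, 124.58475494384766), (169.30337524414062, 38.053627014160156), 71.7892074584961) [[410.5, 50.099998474121094], [446.70001220703125, 38.20000076293945], [499.6000061035156, 199.10000610351562], [463.3999938964844, 210.89999389648438]] 38.517212624649005
go [455.4, 122.2, 6] 71.8 xyz [-0.026, 0.011, 1.909] rot [0.0, -0.002, 0.002]
```

Call:
{"fn": "send_rows", "kwargs": {
  "targets": [
    {"xyz": [0, 0, 1.0], "rotation": [0, 0, 0], "fingers": 0.75},
    {"xyz": [0, 0, 1.6], "rotation": [0, 0, 0], "fingers": 0.75},
    {"xyz": [0, 0, 1.9], "rotation": [0, 0, 0], "fingers": 0.75},
    {"xyz": [0, 0, 1.9], "rotation": [0, 0, 0], "fingers": 0.75},
    {"xyz": [0, 0, 1.9], "rotation": [0, 0, 0], "fingers": 0.2},
    {"xyz": [0, 0, 1.9], "rotation": [0, 0, 0], "fingers": 0.2},
    {"xyz": [0, 0, 1.9], "rotation": [0, 0, 0], "fingers": 0.2},
    {"xyz": [0, 0, 1.9], "rotation": [0, 0, 0], "fingers": 0.2}
  ],
  "grip_force": 45
}}

```text
clock: 2.65
ee_pos: [456.0, 123.0, 6.9]
orientation: [[0.313, 0.95, 0.001], [0.95, -0.313, 0.002], [0.002, 0.001, -1.0]]
contact_force: [-1.0, 0.8, 2.5]
gripper_width: 0.402
grasp_force: 45.0
```

```bash
python3 -c "
from h import *
st()"
```

```text
t 2.65 p [456.  123.    6.9] az 71.8 tiltz [ 0.001  0.002 -1.   ] F [-1.01  0.76  2.49] M [-0.034  0.212  0.006] w 0.402 gf 45.0 q [0.11 0.33 2.   0.   0.8  0.43]
```

Gripped; now I'll lift 50 mm and hold still to read the moment.

Call:
{"fn": "send_rows", "kwargs": {
  "targets": [
    {"xyz": [0, 0, -0.3], "rotation": [0, 0, 0], "fingers": 0.2},
    {"xyz": [0, 0, -0.7], "rotation": [0, 0, 0], "fingers": 0.2},
    {"xyz": [0, 0, -0.8], "rotation": [0, 0, 0], "fingers": 0.2},
    {"xyz": [0, 0, -0.8], "rotation": [0, 0, 0], "fingers": 0.2},
    {"xyz": [0, 0, -0.8], "rotation": [0, 0, 0], "fingers": 0.2},
    {"xyz": [0, 0, -0.8], "rotation": [0, 0, 0], "fingers": 0.2},
    {"xyz": [0, 0, -0.8], "rotation": [0, 0, 0], "fingers": 0.2}
  ]
}}

```text
clock: 3.52
ee_pos: [455.4, 122.8, 53.8]
orientation: [[0.313, 0.95, -0.001], [0.95, -0.313, 0.001], [0.001, -0.001, -1.0]]
contact_force: [1.0, 0.5, -3.0]
gripper_width: 0.398
grasp_force: 45.0
```

```bash
python3 - <<'E'
from h import *
st(); s=manip.sense(); p,d=manip.capture("scene"); S=cloud(d,manip.camera_info("scene")); p2,d2=manip.capture("wrist"); st()
print("Mtool",s["orientation"].T@s["moment"])
# tilt: stick points along tool x in scene view
cp=s["ee_pos"]; V=S-cp; u=V@s["orientation"][:,0]; w=V@s["orientation"][:,1]; h=S[...,2]
for lo,hi in((-83,-60),(-60,-40),(40,60),(60,83)):
    m=(u>lo)&(u<hi)&(abs(w)<22)&(h>20)&(h<150); print(lo,m.sum(),np.percentile(h[m],[5,95]) if m.sum()>3 else "")
E
```

```text
t 3.525 p [455.4 122.8  53.8] az 71.8 tiltz [-0.001  0.001 -1.   ] F [ 0.96  0.51 -3.  ] M [ 0.056  0.092 -0.022] w 0.398 gf 45.0 q [0.11 0.27 1.95 0.   0.93 0.43]
t 3.625 p [455.5 122.9  54. ] az 71.8 tiltz [-0.     0.001 -1.   ] F [-0.59  0.08 -2.44] M [0.013 0.024 0.016] w 0.405 gf 45.0 q [0.11 0.27 1.95 0.   0.93 0.43]
Mtool [0.10438811 0.02425729 0.02234076]
-83 4 [49.67136185 54.23330296]
-60 10 [50.09985728 71.58270002]
40 159 [54.47553393 86.1916774 ]
60 171 [54.59842559 86.13263971]
```

```bash
cat >> h.py <<'E'
def avgM(n=16):
    A=[];Fs=[]
    for i in range(n):
        manip.capture("top"); s=manip.sense(); A.append(s["orientation"].T@s["moment"]); Fs.append(s["contact_force"])
    print("Mtool mean",np.mean(A,0).round(3),"sd",np.std(A,0).round(3),"F",np.mean(Fs,0).round(2))
E
python3 -c "
from h import *
avgM();st()"
```

```text
Mtool mean [0.06  0.019 0.005] sd [0.024 0.026 0.029] F [-0.03  0.05 -2.96]
t 4.425 p [455.7 122.9  54.3] az 71.8 tiltz [ 0.     0.001 -1.   ] F [ 0.39 -0.05 -3.19] M [-0.002  0.005  0.008] w 0.404 gf 45.0 q [0.11 0.26 1.95 0.   0.93 0.43]
```

The moment is small but may carry an offset. I'll lay the stick down, let go, and take the empty-hand baseline at the same height.

Call:
{"fn": "send_rows", "kwargs": {
  "targets": [
    {"xyz": [0, 0, 0.4], "rotation": [0, 0, 0], "fingers": 0.2},
    {"xyz": [0, 0, 0.65], "rotation": [0, 0, 0], "fingers": 0.2},
    {"xyz": [0, 0, 0.78], "rotation": [0, 0, 0], "fingers": 0.2},
    {"xyz": [0, 0, 0.8], "rotation": [0, 0, 0], "fingers": 0.2},
    {"xyz": [0, 0, 0.8], "rotation": [0, 0, 0], "fingers": 0.75},
    {"xyz": [0, 0, 0.8], "rotation": [0, 0, 0], "fingers": 0.75},
    {"xyz": [0, 0, 0.8], "rotation": [0, 0, 0], "fingers": 0.75},
    {"xyz": [0, 0, 0.4], "rotation": [0, 0, 0], "fingers": 0.75},
    {"xyz": [0, 0, 0], "rotation": [0, 0, 0], "fingers": 0.75},
    {"xyz": [0, 0, 0], "rotation": [0, 0, 0], "fingers": 0.75},
    {"xyz": [0, 0, 0], "rotation": [0, 0, 0], "fingers": 0.75},
    {"xyz": [0, 0, 0], "rotation": [0, 0, 0], "fingers": 0.75}
  ]
}}

```text
clock: 5.92
ee_pos: [454.8, 122.8, 53.4]
orientation: [[0.313, 0.95, -0.002], [0.95, -0.313, 0.001], [0.0, -0.002, -1.0]]
contact_force: [-0.3, 0.5, -0.4]
gripper_width: 0.752
grasp_force: 0.0
```

```bash
python3 -c "
from h import *
avgM();st()"
```

```text
Mtool mean [ 0.055 -0.087 -0.004] sd [0.024 0.031 0.024] F [ 0.   -0.02  0.01]
t 6.725 p [455.7 122.9  54.4] az 71.8 tiltz [ 0.001  0.001 -1.   ] F [-0.28  0.39  0.75] M [-0.078  0.07  -0.012] w 0.751 gf 0.0 q [0.11 0.26 1.95 0.   0.93 0.43]
```

Loaded minus empty gives +0.106 N m about tool y, so the heavy end is at −tool x (the low‑y end) and the light end is at high y. I'll re-grip 55 mm towards the light end, softly, so the heavy end swings down as it rises.

Call:
{"fn": "send_rows", "kwargs": {
  "targets": [
    {"xyz": [0.92, 0, 0], "rotation": [0, 0, 0], "fingers": 0.75},
    {"xyz": [0.92, 0, 0], "rotation": [0, 0, 0], "fingers": 0.75},
    {"xyz": [0.92, 0, 0.5], "rotation": [0, 0, 0], "fingers": 0.75},
    {"xyz": [0.92, 0, 0.8], "rotation": [0, 0, 0], "fingers": 0.75},
    {"xyz": [0.92, 0, 0.8], "rotation": [0, 0, 0], "fingers": 0.75},
    {"xyz": [0.92, 0, 0.8], "rotation": [0, 0, 0], "fingers": 0.2},
    {"xyz": [0.92, 0, 0.8], "rotation": [0, 0, 0], "fingers": 0.2},
    {"xyz": [0.92, 0, 0.8], "rotation": [0, 0, 0], "fingers": 0.2}
  ],
  "grip_force": 7
}}

```text
clock: 7.72
ee_pos: [473.4, 175.4, 7.1]
orientation: [[0.313, 0.95, 0.002], [0.95, -0.313, 0.002], [0.002, 0.001, -1.0]]
contact_force: [0.6, -0.3, -0.4]
gripper_width: 0.466
grasp_force: 0.0
```

Call:
{"fn": "send_rows", "kwargs": {
  "targets": [
    {"xyz": [0, 0, -0.2], "rotation": [0, 0, 0], "fingers": 0.2},
    {"xyz": [0, 0, -0.5], "rotation": [0, 0, 0], "fingers": 0.2},
    {"xyz": [0, 0, -0.9], "rotation": [0, 0, 0], "fingers": 0.2},
    {"xyz": [0, 0, -1.3], "rotation": [0, 0, 0], "fingers": 0.2},
    {"xyz": [0, 0, -1.7], "rotation": [0, 0, 0], "fingers": 0.2},
    {"xyz": [0, 0, -2.1], "rotation": [0, 0, 0], "fingers": 0.2},
    {"xyz": [0, 0, -2.4], "rotation": [0, 0, 0], "fingers": 0.2},
    {"xyz": [0, 0, -2.7], "rotation": [0, 0, 0], "fingers": 0.2},
    {"xyz": [0, 0, -2.7], "rotation": [0, 0, 0], "fingers": 0.2}
  ],
  "grip_force": 7
}}

```text
clock: 8.85
ee_pos: [473.6, 175.4, 170.0]
orientation: [[0.313, 0.95, 0.004], [0.95, -0.313, 0.002], [0.003, 0.003, -1.0]]
contact_force: [-0.9, -0.0, -3.6]
gripper_width: 0.401
grasp_force: 7.0
```

```bash
python3 - <<'E'
from h import *
st(); p,d=manip.capture("scene"); p2,d2=manip.capture("wrist")
cv2.imwrite("pics/lift1.png",np.hstack([p[60:360,150:450],p2[:300,130:430]])[:,:,::-1]); st()
E
```

```text
t 8.85 p [473.6 175.4 170. ] az 71.8 tiltz [ 0.004  0.002 -1.   ] F [-0.91 -0.02 -3.59] M [-0.087  0.084 -0.009] w 0.401 gf 7.0 q [0.22 0.19 1.71 0.   1.23 0.53]
t 8.95 p [472.3 175.1 168.1] az 71.8 tiltz [-0.     0.001 -1.   ] F [-0.81 -0.42 -3.59] M [-0.092  0.165 -0.018] w 0.4 gf 7.0 q [0.22 0.19 1.71 0.   1.23 0.53]
```

View pics/lift1.png

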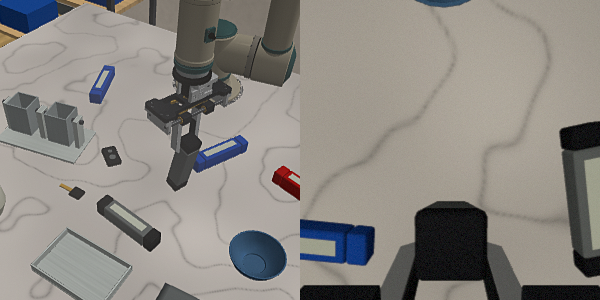

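The scene crop shows the stick hanging nearly upright under the hand (180,160), and the other grey stick is still lying at (130,222). I'll measure the lean.

```bash
cat >> h.py <<'E'
def lean(cams=("scene","top")):
    for c in cams:
        s=manip.sense(); p,d=manip.capture(c); S=cloud(d,manip.camera_info(c)); V=(S-s["ee_pos"])@s["orientation"]
        for lo in range(-10,125,15):
            m=(V[...,2]>lo)&(V[...,2]<lo+15)&(abs(V[...,1])<24)&(abs(V[...,0])<90)&(S[...,2]>6)
            if m.sum()>5: print(c,lo,m.sum(),"x",np.percentile(V[m][:,0],[3,97]).round(1),"y",np.percentile(V[m][:,1],[3,97]).round(1),"zmax",V[m][:,2].max().round(1))
E
python3 -c "
from h import *
lean()
go([488.5,-191,262],13.9)"
```

```text
scene -10 93 x [10.1 34.1] y [-15.1  20.1] zmax 4.9
scene 5 93 x [-3.8 31.6] y [-14.9  19.9] zmax 20.0
scene 20 95 x [-7.4 29. ] y [-13.4  19.3] zmax 35.0
scene 35 90 x [-9.7 26.2] y [-13.6  19.3] zmax 49.9
scene 50 86 x [-12.6  23.4] y [-14.4  19.8] zmax 64.9
scene 65 83 x [-15.1  20.3] y [-14.3  19.8] zmax 79.9
scene 80 75 x [-17.7  17.2] y [-13.7  19.3] zmax 94.2
scene 95 73 x [-21.4  15.5] y [-12.4  19.1] zmax 110.0
scene 110 80 x [-23.7  12. ] y [-14.8  19. ] zmax 124.8
top 5 19 x [-12.5  -9.4] y [-3.2 15.5] zmax 17.5
top 20 35 x [-15.3 -10.8] y [-8.7 17.3] zmax 35.0
top 35 40 x [-17.9 -14.1] y [-16.1  17.1] zmax 50.0
top 50 37 x [-20.9 -17. ] y [-18.   15.7] zmax 64.8
top 65 41 x [-23.9 -18.1] y [-18.7  16.9] zmax 79.4
top 80 33 x [-26.5 -21.3] y [-18.7  16.9] zmax 94.1
top 95 37 x [-29.2 -19.2] y [-19.2  16.5] zmax 109.9
top 110 32 x [-31.9 -21.2] y [-19.2  17.2] zmax 122.5
go [488.5, -191, 262] 13.9 xyz [-5.707, 2.165, -1.58] rot [-0.002, 0.001, 1.01]
```

```bash
cat >> h.py <<'E'
def gt(p,az,tilt):
    s=manip.sense(); R0=s["orientation"]; R=Ro.from_euler("z",az,degrees=True)*Ro.from_matrix(np.diag([1.,-1,-1]))*Ro.from_rotvec([0,tilt,0])
    print("gt",p,az,tilt,"xyz",(R0.T@(np.array(p)-s["ee_pos"])/60).round(3).tolist(),"rot",(Ro.from_matrix(R0).inv()*R).as_rotvec().round(3).tolist())
E
python3 -c "
from h import *
st();gt([484,-192,268],13.9,0.185)"
```

```text
t 9.05 p [472.  175.  167.5] az 71.8 tiltz [-0.002  0.001 -1.   ] F [-0.58  0.21 -3.71] M [-0.021  0.016 -0.035] w 0.4 gf 7.0 q [0.22 0.19 1.71 0.   1.23 0.53]
gt [484, -192, 268] 13.9 0.185 xyz [-5.747, 2.099, -1.68] rot [-0.095, 0.17, 1.007]
```

Call:
{"fn": "send_rows", "kwargs": {
  "targets": [
    {"xyz": [0, 0, -0.5], "rotation": [0, 0, 0], "fingers": 0.2},
    {"xyz": [0, 0, -1.2], "rotation": [0, 0, 0], "fingers": 0.2},
    {"xyz": [-0.6, 0.2, -1.7], "rotation": [-0.01, 0.02, 0.12], "fingers": 0.2},
    {"xyz": [-1.4, 0.5, -1.7], "rotation": [-0.025, 0.045, 0.26], "fingers": 0.2},
    {"xyz": [-2.2, 0.8, -1.7], "rotation": [-0.035, 0.065, 0.4], "fingers": 0.2},
    {"xyz": [-3.0, 1.1, -1.7], "rotation": [-0.05, 0.09, 0.53], "fingers": 0.2},
    {"xyz": [-3.8, 1.4, -1.7], "rotation": [-0.063, 0.113, 0.67], "fingers": 0.2},
    {"xyz": [-4.6, 1.7, -1.7], "rotation": [-0.077, 0.137, 0.81], "fingers": 0.2},
    {"xyz": [-5.3, 1.95, -1.7], "rotation": [-0.088, 0.157, 0.93], "fingers": 0.2},
    {"xyz": [-5.7, 2.1, -1.7], "rotation": [-0.095, 0.17, 1.007], "fingers": 0.2},
    {"xyz": [-5.75, 2.1, -1.7], "rotation": [-0.095, 0.17, 1.007], "fingers": 0.2},
    {"xyz": [-5.75, 2.1, -1.7], "rotation": [-0.095, 0.17, 1.007], "fingers": 0.2}
  ],
  "grip_force": 30
}}

```text
clock: 10.55
ee_pos: [484.1, -191.2, 269.2]
orientation: [[0.954, 0.241, 0.179], [0.237, -0.97, 0.047], [0.185, -0.002, -0.983]]
contact_force: [0.3, -1.0, -2.2]
gripper_width: 0.406
grasp_force: 30.0
```

```bash
cat >> h.py <<'E'
def vert(c0,cams=("scene","top"),zt=110):
    # hanging stick: per height slice, extent along caddy axes relative to pocket centre c0
    a=np.radians(13.9); X=np.array([np.cos(a),np.sin(a)]); Y=np.array([-X[1],X[0]]); z0=manip.sense()["ee_pos"][2]
    for c in cams:
        p,d=manip.capture(c); S=cloud(d,manip.camera_info(c)); V=S[...,:2]-np.array(c0); x=V@X; y=V@Y
        for lo in np.arange(zt,z0+55,15):
            m=(S[...,2]>lo)&(S[...,2]<lo+15)&(abs(x)<60)&(abs(y)<45)
            if m.sum()>5: print(c,round(lo),m.sum(),"x",np.percentile(x[m],[3,97]).round(1),"y",np.percentile(y[m],[3,97]).round(1),"zmin",S[m][:,2].min().round(1))
E
python3 -c "
from h import *
st();vert([488.5,-191],zt=118)"
```

```text
t 10.55 p [ 484.1 -191.2  269.2] az 13.9 tiltz [ 0.179  0.047 -0.983] F [ 0.26 -1.02 -2.23] M [-0.035  0.332 -0.016] w 0.406 gf 30.0 q [-0.62  0.08  1.62  0.15  1.33  0.68]
scene 133 41 x [-3.1 29.7] y [-12.4  23. ] zmin 137.9
scene 148 104 x [-4.  30.1] y [-12.9  22.8] zmin 148.0
scene 163 88 x [-2.2 29.3] y [-14.1  22.2] zmin 163.0
scene 178 100 x [-6.  29.3] y [-11.7  22.2] zmin 178.1
scene 193 98 x [-5.  29.3] y [-12.   22.3] zmin 193.2
scene 208 107 x [-3.5 29.6] y [-12.8  22.7] zmin 208.2
scene 223 104 x [-4.8 29.2] y [-12.5  22.3] zmin 223.4
scene 238 111 x [-2.2 28.6] y [-13.8  22.6] zmin 238.3
scene 253 113 x [-5.5 29. ] y [-12.4  22.3] zmin 253.1
scene 268 141 x [-9.2 28.3] y [-13.3  32.4] zmin 268.3
scene 283 154 x [-17.6  28.5] y [-12.1  33.6] zmin 283.2
scene 298 277 x [-17.8  27.3] y [-24.9  33.5] zmin 298.2
scene 313 104 x [-21.5  -2.4] y [-28.   34.1] zmin 313.0
top 133 13 x [-7.4 25.6] y [17.5 19.9] zmin 142.5
top 148 23 x [-5.2 24.9] y [18.7 20.5] zmin 148.0
top 238 8 x [20.8 26.2] y [17.3 19.7] zmin 239.2
top 253 11 x [18.9 25.4] y [18.1 20. ] zmin 253.8
top 268 16 x [15.9 24.9] y [18.3 19.9] zmin 271.1
top 283 20 x [11.3 25.7] y [17.1 19.7] zmin 283.6
top 298 145 x [11.8 26.1] y [-16.1  19.3] zmin 298.7
```

```bash
python3 -c "
from h import *
st()
for z in(268,240,210,180,159): gt([476.6,-194.1,z],13.9,0.187)"
```

```text
t 10.65 p [ 484.5 -190.7  269.6] az 14.0 tiltz [ 0.18   0.046 -0.983] F [ 0.66  1.18 -2.77] M [-0.087  0.375 -0.008] w 0.405 gf 30.0 q [-0.62  0.08  1.62  0.15  1.33  0.68]
gt [476.6, -194.1, 268] 13.9 0.187 xyz [-0.144, 0.023, 0.0] rot [-0.002, 0.0, 0.002]
gt [476.6, -194.1, 240] 13.9 0.187 xyz [-0.23, 0.024, 0.459] rot [-0.002, 0.0, 0.002]
gt [476.6, -194.1, 210] 13.9 0.187 xyz [-0.323, 0.024, 0.95] rot [-0.002, 0.0, 0.002]
gt [476.6, -194.1, 180] 13.9 0.187 xyz [-0.416, 0.025, 1.442] rot [-0.002, 0.0, 0.002]
gt [476.6, -194.1, 159] 13.9 0.187 xyz [-0.481, 0.026, 1.785] rot [-0.002, 0.0, 0.002]
```

Call:
{"fn": "send_rows", "kwargs": {
  "targets": [
    {"xyz": [-0.144, 0.023, 0], "rotation": [0, 0, 0], "fingers": 0.2},
    {"xyz": [-0.144, 0.023, 0], "rotation": [0, 0, 0], "fingers": 0.2},
    {"xyz": [-0.185, 0.023, 0.23], "rotation": [0, 0, 0], "fingers": 0.2},
    {"xyz": [-0.23, 0.024, 0.46], "rotation": [0, 0, 0], "fingers": 0.2},
    {"xyz": [-0.275, 0.024, 0.7], "rotation": [0, 0, 0], "fingers": 0.2},
    {"xyz": [-0.323, 0.024, 0.95], "rotation": [0, 0, 0], "fingers": 0.2},
    {"xyz": [-0.323, 0.024, 0.95], "rotation": [0, 0, 0], "fingers": 0.2}
  ]
}}

```text
clock: 11.52
ee_pos: [475.8, -194.7, 208.3]
orientation: [[0.954, 0.24, 0.178], [0.236, -0.971, 0.047], [0.184, -0.003, -0.983]]
contact_force: [1.1, 0.3, -2.2]
gripper_width: 0.405
grasp_force: 30.0
```

```bash
python3 - <<'E'
from h import *
st(); p,d=manip.capture("scene"); p2,d2=manip.capture("top")
cv2.imwrite("pics/ins1.png",np.hstack([cv2.resize(p[70:250,120:300],(540,540))])[:,:,::-1]); st()
vert([488.5,-191],zt=103)
for z in(180,158): gt([476.6,-194.1,z],13.9,0.187)
E
```

```text
t 11.525 p [ 475.8 -194.7  208.3] az 13.9 tiltz [ 0.178  0.047 -0.983] F [ 1.06  0.27 -2.16] M [-0.078  0.387 -0.062] w 0.405 gf 30.0 q [-0.63  0.1   1.74  0.16  1.19  0.64]
t 11.625 p [ 477.1 -195.6  210.3] az 13.9 tiltz [ 0.181  0.045 -0.982] F [ 0.3  -0.09 -2.62] M [-0.104  0.408  0.011] w 0.406 gf 30.0 q [-0.63  0.1   1.74  0.16  1.19  0.64]
scene 103 247 x [-28.8  33. ] y [-30.   34.8] zmin 103.3
scene 118 91 x [-12.4  21.8] y [-16.   20.1] zmin 118.1
scene 133 87 x [-11.1  21.6] y [-16.7  20. ] zmin 133.0
scene 148 93 x [-12.  22.] y [-16.5  19.4] zmin 148.1
scene 163 91 x [-12.   21.8] y [-15.1  19.6] zmin 163.3
scene 178 98 x [-11.7  21.9] y [-15.8  19.8] zmin 178.1
scene 193 98 x [-13.8  21.1] y [-15.4  19.5] zmin 193.3
scene 208 118 x [-13.6  21.1] y [-15.8  30. ] zmin 208.2
scene 223 140 x [-22.5  20.8] y [-16.4  31.6] zmin 223.0
scene 238 265 x [-26.2  19.5] y [-27.6  30.8] zmin 238.0
scene 253 93 x [-33.3  -9.4] y [-29.1  32.1] zmin 253.1
top 103 115 x [-29.1  30.5] y [-16.2  38.8] zmin 103.3
top 148 7 x [11.8 19.2] y [12.4 16.3] zmin 152.5
top 163 10 x [10.9 18.5] y [13.5 16.6] zmin 164.4
top 178 10 x [ 9.9 18.3] y [13.5 16.5] zmin 179.7
top 193 11 x [ 7.  15.6] y [15.4 16.5] zmin 194.7
top 208 24 x [ 3.  18.1] y [14.2 16.5] zmin 208.4
top 223 15 x [ 2.  17.2] y [14.2 17.1] zmin 223.2
top 238 143 x [ 2.  17.9] y [-19.5  16.4] zmin 239.1
gt [476.6, -194.1, 180] 13.9 0.187 xyz [-0.102, -0.031, 0.505] rot [0.001, -0.001, 0.0]
gt [476.6, -194.1, 158] 13.9 0.187 xyz [-0.17, -0.031, 0.866] rot [0.001, -0.001, 0.0]
```

View pics/ins1.png

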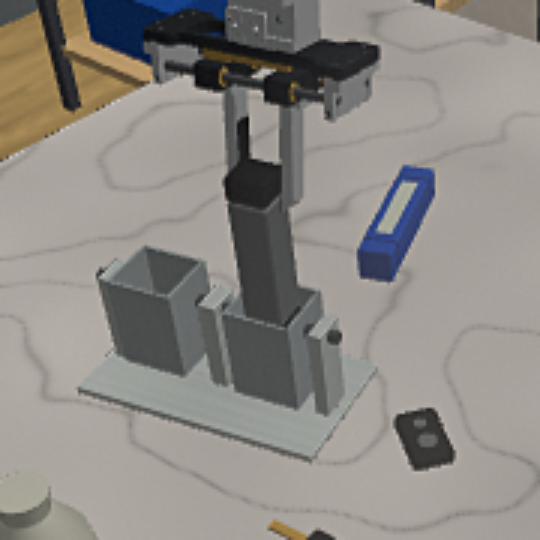

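The stick is entering the left pocket cleanly (270,300). I'll continue down.

Call:
{"fn": "send_rows", "kwargs": {
  "targets": [
    {"xyz": [-0.05, -0.015, 0.25], "rotation": [0, 0, 0], "fingers": 0.2},
    {"xyz": [-0.1, -0.015, 0.5], "rotation": [0, 0, 0], "fingers": 0.2},
    {"xyz": [-0.14, -0.015, 0.7], "rotation": [0, 0, 0], "fingers": 0.2},
    {"xyz": [-0.17, -0.015, 0.86], "rotation": [0, 0, 0], "fingers": 0.2},
    {"xyz": [-0.17, -0.015, 0.86], "rotation": [0, 0, 0], "fingers": 0.2}
  ]
}}

```text
clock: 12.35
ee_pos: [475.9, -194.4, 157.1]
orientation: [[0.954, 0.24, 0.18], [0.236, -0.971, 0.046], [0.185, -0.001, -0.983]]
contact_force: [-0.1, -0.3, -2.5]
gripper_width: 0.405
grasp_force: 30.0
```

```bash
python3 - <<'E'
from h import *
st(); vert([488.5,-191],zt=118)
gt([476.6,-194.1,154],13.9,0.187)
gt([476.6,-194.1,290],13.9,0.187)
E
```

```text
t 12.35 p [ 475.9 -194.4  157.1] az 13.9 tiltz [ 0.18   0.046 -0.983] F [-0.08 -0.29 -2.5 ] M [-0.049  0.401  0.014] w 0.405 gf 30.0 q [-0.63  0.14  1.83  0.17  1.06  0.62]
scene 118 89 x [-12.4  20.4] y [-14.3  21.1] zmin 118.0
scene 133 87 x [-14.9  20.3] y [-13.9  21.3] zmin 133.1
scene 148 90 x [-6.6 20.2] y [-14.2  21.9] zmin 148.2
scene 163 121 x [-20.3  19.8] y [-13.   32.3] zmin 163.0
scene 178 145 x [-24.   19.7] y [-25.7  32.4] zmin 178.1
scene 193 206 x [-26.1  17.2] y [-26.9  32.5] zmin 193.1
scene 208 80 x [-32.3 -12.2] y [-28.9  32.9] zmin 208.5
top 118 11 x [ 6.9 16.7] y [16.4 27.3] zmin 118.1
top 133 11 x [ 6. 18.] y [13.8 18.2] zmin 133.4
top 148 17 x [ 2.1 17.2] y [15.1 17.8] zmin 148.2
top 163 17 x [ 1.5 17.1] y [14.6 18. ] zmin 164.2
top 178 19 x [ 0.9 17.6] y [ 3.4 17.7] zmin 178.3
top 193 125 x [ 0.5 17. ] y [-18.6  16.5] zmin 193.0
gt [476.6, -194.1, 154] 13.9 0.187 xyz [-0.009, -0.013, 0.067] rot [0.0, -0.001, 0.0]
gt [476.6, -194.1, 290] 13.9 0.187 xyz [0.414, -0.012, -2.16] rot [0.0, -0.001, 0.0]
```

Call:
{"fn": "send_rows", "kwargs": {
  "targets": [
    {"xyz": [-0.01, 0, 0.05], "rotation": [0, 0, 0], "fingers": 0.2},
    {"xyz": [-0.01, 0, 0.05], "rotation": [0, 0, 0], "fingers": 0.62},
    {"xyz": [-0.01, 0, 0.05], "rotation": [0, 0, 0], "fingers": 0.62},
    {"xyz": [-0.01, 0, 0.05], "rotation": [0, 0, 0], "fingers": 0.62},
    {"xyz": [0.04, 0, -0.2], "rotation": [0, 0, 0], "fingers": 0.62},
    {"xyz": [0.13, 0, -0.7], "rotation": [0, 0, 0], "fingers": 0.62},
    {"xyz": [0.27, 0, -1.4], "rotation": [0, 0, 0], "fingers": 0.62},
    {"xyz": [0.414, 0, -2.16], "rotation": [0, 0, 0], "fingers": 0.62},
    {"xyz": [0.414, 0, -2.16], "rotation": [0, 0, 0], "fingers": 0.75},
    {"xyz": [0.414, 0, -2.16], "rotation": [0, 0, 0], "fingers": 0.75}
  ]
}}

```text
clock: 13.7
ee_pos: [476.0, -194.4, 289.1]
orientation: [[0.954, 0.24, 0.18], [0.236, -0.971, 0.046], [0.186, -0.001, -0.983]]
contact_force: [-0.1, -0.6, -0.6]
gripper_width: 0.743
grasp_force: 0.0
```

```bash
python3 - <<'E'
from h import *
st(); vert([488.5,-191],cams=("scene","top"),zt=118)
p,d=manip.capture("top"); W=cloud(d,manip.camera_info("top")); z=W[...,2]
m=np.zeros(z.shape,bool); m[150:197,198:285]=True; m&=(z>30)&(z<46); r=rect(W,m); print(r,cv2.boxPoints(r).round(1).tolist())
go([620.5,129.5,120],84,)
E
```

```text
t 13.7 p [ 476.  -194.4  289.1] az 13.9 tiltz [ 0.18   0.046 -0.983] F [-0.05 -0.59 -0.56] M [-0.045  0.229  0.005] w 0.743 gf 0.0 q [-0.63  0.06  1.59  0.15  1.38  0.67]
scene 118 83 x [-12.8  23. ] y [-15.6  20.5] zmin 118.3
scene 133 87 x [-11.1  23.7] y [-15.1  20. ] zmin 133.0
scene 148 89 x [-8.4 23.3] y [-13.9  20.1] zmin 148.1
scene 163 97 x [-10.9  23.7] y [-15.1  19.8] zmin 163.1
scene 178 146 x [-12.   24.7] y [-16.9  19.8] zmin 178.1
scene 193 63 x [-11.4  22.3] y [-13.7  14.8] zmin 193.0
scene 283 34 x [-22.6  -3.9] y [-41.6  42.6] zmin 285.6
scene 298 72 x [-25.7  -4.4] y [-43.7  43.6] zmin 298.3
scene 313 68 x [-23.9  -8.6] y [-44.7  44.3] zmin 313.7
scene 328 74 x [-28.2 -10.4] y [-44.1  44.2] zmin 328.1
scene 343 71 x [-32.1 -12.8] y [-42.9  43.2] zmin 343.0
top 118 37 x [-18.1  17.7] y [ 3.6 17.1] zmin 118.4
top 133 33 x [-17.   16.7] y [13.1 17.3] zmin 134.2
top 148 39 x [-16.5  19.4] y [13.4 17.4] zmin 148.2
top 163 33 x [-13.9  18.3] y [14.7 17.4] zmin 163.6
top 178 31 x [-10.4  21.6] y [-15.3  17.3] zmin 178.2
top 193 15 x [16.5 20.4] y [-15.5   9.2] zmin 193.1
((620.521240234375, 127.89749908447266), (169.5140838623047, 38.80226135253906), 83.50016021728516) [[591.7000122070312, 45.900001525878906], [630.2000122070312, 41.5], [649.4000244140625, 209.89999389648438], [610.7999877929688, 214.3000030517578]]
go [620.5, 129.5, 120] 84 xyz [3.059, -4.648, 3.434] rot [0.111, -0.163, -1.22]
```

First stick is standing upright at home in the left pocket. Now the second stick.

Call:
{"fn": "send_rows", "kwargs": {
  "targets": [
    {"xyz": [3.05, -4.64, 3.43], "rotation": [0.111, -0.163, -1.22], "fingers": 0.75},
    {"xyz": [3.05, -4.64, 3.43], "rotation": [0.111, -0.163, -1.22], "fingers": 0.75},
    {"xyz": [3.05, -4.64, 3.43], "rotation": [0.111, -0.163, -1.22], "fingers": 0.75},
    {"xyz": [3.05, -4.64, 3.43], "rotation": [0.111, -0.163, -1.22], "fingers": 0.75},
    {"xyz": [3.05, -4.64, 3.43], "rotation": [0.111, -0.163, -1.22], "fingers": 0.75},
    {"xyz": [3.05, -4.64, 3.43], "rotation": [0.111, -0.163, -1.22], "fingers": 0.75},
    {"xyz": [3.05, -4.64, 3.43], "rotation": [0.111, -0.163, -1.22], "fingers": 0.75},
    {"xyz": [3.05, -4.64, 3.43], "rotation": [0.111, -0.163, -1.22], "fingers": 0.75},
    {"xyz": [3.05, -4.64, 3.43], "rotation": [0.111, -0.163, -1.22], "fingers": 0.75},
    {"xyz": [3.05, -4.64, 3.43], "rotation": [0.111, -0.163, -1.22], "fingers": 0.75}
  ]
}}

```text
clock: 15.1
ee_pos: [621.1, 126.8, 122.4]
orientation: [[0.107, 0.994, 0.004], [0.994, -0.107, -0.002], [-0.001, 0.004, -1.0]]
contact_force: [-0.4, 0.4, -0.0]
gripper_width: 0.748
grasp_force: 0.0
```

```bash
python3 - <<'E'
from h import *
st(); s=manip.sense(); p,d=manip.capture("wrist"); ci=manip.camera_info("wrist")
T=np.eye(4);T[:3,:3]=s["orientation"];T[:3,3]=s["ee_pos"];T=T@ci["T_tool_cam"]
W=cloud(d,ci,T[:3,:3],T[:3,3])
k=(W[...,2]>31)&(W[...,2]<45)&(np.hypot(W[...,0]-620,W[...,1]-128)<110)
nl,l,q,c=cv2.connectedComponentsWithStats(k.astype(np.uint8))
i=1+np.argmax(q[1:,4]); r=rect(W,l==i); print(r)
go([620.5,129,53],83.6); go([620.5,129,6.5],83.6)
E
```

```text
t 15.1 p [621.1 126.8 122.4] az 83.9 tiltz [ 0.004 -0.002 -1.   ] F [-0.4   0.43 -0.03] M [-0.095  0.033  0.001] w 0.748 gf 0.0 q [ 0.09  0.41  1.5  -0.    1.22  0.2 ]
((620.6688232421875, 130.7962188720703), (168.06764221191406, 38.06681442260742), 83.58585357666016)
go [620.5, 129, 53] 83.6 xyz [0.037, -0.02, 1.158] rot [0.004, 0.001, 0.005]
go [620.5, 129, 6.5] 83.6 xyz [0.038, -0.023, 1.933] rot [0.004, 0.001, 0.005]
```

Baseline first: go to z≈54 empty and read the moment.

Call:
{"fn": "send_rows", "kwargs": {
  "targets": [
    {"xyz": [0.04, -0.02, 0.6], "rotation": [0, 0, 0.005], "fingers": 0.75},
    {"xyz": [0.04, -0.02, 1.14], "rotation": [0, 0, 0.005], "fingers": 0.75},
    {"xyz": [0.04, -0.02, 1.14], "rotation": [0, 0, 0.005], "fingers": 0.75},
    {"xyz": [0.04, -0.02, 1.14], "rotation": [0, 0, 0.005], "fingers": 0.75}
  ]
}}

```text
clock: 15.65
ee_pos: [621.6, 130.0, 54.7]
orientation: [[0.11, 0.994, 0.005], [0.994, -0.11, -0.001], [-0.001, 0.005, -1.0]]
contact_force: [0.2, -0.1, -0.3]
gripper_width: 0.745
grasp_force: 0.0
```

```bash
python3 -c "
from h import *
avgM();st();go([620.5,129,6.5],83.6)"
```

```text
Mtool mean [ 0.054 -0.078 -0.015] sd [0.031 0.024 0.029] F [-0.09 -0.07 -0.02]
t 16.45 p [620.5 130.5  53.2] az 83.7 tiltz [ 0.003 -0.002 -1.   ] F [0.82 0.21 0.39] M [-0.073  0.108  0.066] w 0.751 gf 0.0 q [ 0.1   0.47  1.59 -0.    1.07  0.21]
go [620.5, 129, 6.5] 83.6 xyz [-0.023, 0.001, 0.778] rot [0.003, 0.001, 0.002]
```

Call:
{"fn": "send_rows", "kwargs": {
  "targets": [
    {"xyz": [0, 0, 0.5], "rotation": [0, 0, 0], "fingers": 0.75},
    {"xyz": [0, 0, 0.78], "rotation": [0, 0, 0], "fingers": 0.75},
    {"xyz": [0, 0, 0.78], "rotation": [0, 0, 0], "fingers": 0.2},
    {"xyz": [0, 0, 0.78], "rotation": [0, 0, 0], "fingers": 0.2},
    {"xyz": [0, 0, 0.78], "rotation": [0, 0, 0], "fingers": 0.2},
    {"xyz": [0, 0, 0.78], "rotation": [0, 0, 0], "fingers": 0.2},
    {"xyz": [0, 0, 0.78], "rotation": [0, 0, 0], "fingers": 0.2},
    {"xyz": [0, 0, 0.5], "rotation": [0, 0, 0], "fingers": 0.2},
    {"xyz": [0, 0, 0.15], "rotation": [0, 0, 0], "fingers": 0.2},
    {"xyz": [0, 0, 0], "rotation": [0, 0, 0], "fingers": 0.2},
    {"xyz": [0, 0, 0], "rotation": [0, 0, 0], "fingers": 0.2},
    {"xyz": [0, 0, 0], "rotation": [0, 0, 0], "fingers": 0.2}
  ],
  "grip_force": 45
}}

```text
clock: 17.95
ee_pos: [619.8, 130.4, 52.6]
orientation: [[0.109, 0.994, 0.001], [0.994, -0.109, -0.002], [-0.002, 0.001, -1.0]]
contact_force: [-1.1, 0.6, -2.8]
gripper_width: 0.402
grasp_force: 45.0
```

```bash
python3 -c "
from h import *
avgM();st()"
```

```text
Mtool mean [0.047 0.038 0.005] sd [0.025 0.034 0.028] F [ 0.21 -0.03 -2.83]
t 18.75 p [620.6 130.5  53.3] az 83.7 tiltz [ 0.003 -0.002 -1.   ] F [ 0.91 -0.12 -2.81] M [ 0.037  0.012 -0.031] w 0.401 gf 45.0 q [ 0.1   0.47  1.59 -0.    1.07  0.21]
```

Again +0.116 N m, so the heavy end is at −x (low y). I'll lay it down, let go, shift 55 mm towards +x and re-grip softly.

Call:
{"fn": "send_rows", "kwargs": {
  "targets": [
    {"xyz": [0, 0, 0.4], "rotation": [0, 0, 0], "fingers": 0.2},
    {"xyz": [0, 0, 0.65], "rotation": [0, 0, 0], "fingers": 0.2},
    {"xyz": [0, 0, 0.77], "rotation": [0, 0, 0], "fingers": 0.2},
    {"xyz": [0, 0, 0.78], "rotation": [0, 0, 0], "fingers": 0.2},
    {"xyz": [0, 0, 0.78], "rotation": [0, 0, 0], "fingers": 0.75},
    {"xyz": [0, 0, 0.78], "rotation": [0, 0, 0], "fingers": 0.75},
    {"xyz": [0, 0, 0.78], "rotation": [0, 0, 0], "fingers": 0.75},
    {"xyz": [0, 0, 0.4], "rotation": [0, 0, 0], "fingers": 0.75},
    {"xyz": [0, 0, 0], "rotation": [0, 0, 0], "fingers": 0.75},
    {"xyz": [0.9, 0, 0], "rotation": [0, 0, 0], "fingers": 0.75},
    {"xyz": [0.9, 0, 0], "rotation": [0, 0, 0], "fingers": 0.75}
  ]
}}

```text
clock: 20.12
ee_pos: [627.1, 187.1, 53.7]
orientation: [[0.107, 0.994, 0.005], [0.994, -0.107, -0.0], [0.0, 0.005, -1.0]]
contact_force: [-0.4, -0.4, 0.1]
gripper_width: 0.749
grasp_force: 0.0
```

Call:
{"fn": "send_rows", "kwargs": {
  "targets": [
    {"xyz": [0, 0, 0.4], "rotation": [0, 0, 0], "fingers": 0.75},
    {"xyz": [0, 0, 0.78], "rotation": [0, 0, 0], "fingers": 0.75},
    {"xyz": [0, 0, 0.78], "rotation": [0, 0, 0], "fingers": 0.75},
    {"xyz": [0, 0, 0.78], "rotation": [0, 0, 0], "fingers": 0.2},
    {"xyz": [0, 0, 0.78], "rotation": [0, 0, 0], "fingers": 0.2},
    {"xyz": [0, 0, 0.78], "rotation": [0, 0, 0], "fingers": 0.2},
    {"xyz": [0, 0, 0.78], "rotation": [0, 0, 0], "fingers": 0.2},
    {"xyz": [0, 0, 0.78], "rotation": [0, 0, 0], "fingers": 0.2}
  ],
  "grip_force": 7
}}

```text
clock: 21.12
ee_pos: [626.7, 184.1, 7.1]
orientation: [[0.11, 0.994, 0.003], [0.994, -0.11, -0.001], [-0.001, 0.003, -1.0]]
contact_force: [-1.1, -0.7, 4.7]
gripper_width: 0.405
grasp_force: 7.0
```

Call:
{"fn": "send_rows", "kwargs": {
  "targets": [
    {"xyz": [0, 0, -0.2], "rotation": [0, 0, 0], "fingers": 0.2},
    {"xyz": [0, 0, -0.5], "rotation": [0, 0, 0], "fingers": 0.2},
    {"xyz": [0, 0, -0.9], "rotation": [0, 0, 0], "fingers": 0.2},
    {"xyz": [0, 0, -1.3], "rotation": [0, 0, 0], "fingers": 0.2},
    {"xyz": [0, 0, -1.7], "rotation": [0, 0, 0], "fingers": 0.2},
    {"xyz": [0, 0, -2.1], "rotation": [0, 0, 0], "fingers": 0.2},
    {"xyz": [0, 0, -2.4], "rotation": [0, 0, 0], "fingers": 0.2},
    {"xyz": [0, 0, -2.7], "rotation": [0, 0, 0], "fingers": 0.2},
    {"xyz": [0, 0, -2.7], "rotation": [0, 0, 0], "fingers": 0.2}
  ],
  "grip_force": 7
}}

```text
clock: 22.25
ee_pos: [627.3, 184.7, 170.7]
orientation: [[0.109, 0.994, 0.007], [0.994, -0.109, -0.001], [0.0, 0.007, -1.0]]
contact_force: [0.7, 0.6, -4.2]
gripper_width: 0.406
grasp_force: 7.0
```

```bash
python3 -c "
from h import *
st();lean();st();gt([513,-308,268],13.9,0.185)"
```

```text
t 22.25 p [627.3 184.7 170.7] az 83.7 tiltz [ 0.007 -0.001 -1.   ] F [ 0.68  0.6  -4.16] M [-0.025  0.031  0.033] w 0.406 gf 7.0 q [ 0.18  0.41  1.39 -0.    1.34  0.29]
scene -10 82 x [10.  31.2] y [-11.3  20.5] zmax 4.7
scene 5 89 x [-7.3 28. ] y [-11.1  19.6] zmax 19.8
scene 20 95 x [-11.9  24.6] y [-11.4  19.4] zmax 34.9
scene 35 91 x [-15.7  21.4] y [-12.   19.5] zmax 50.0
scene 50 84 x [-18.2  18.4] y [-13.   19.5] zmax 64.9
scene 65 87 x [-23.7  14.7] y [-11.3  19.3] zmax 79.9
scene 80 81 x [-26.3  10.8] y [-12.7  19.5] zmax 94.8
scene 95 71 x [-29.5   7.6] y [-10.9  19.1] zmax 109.5
scene 110 75 x [-31.4   3.7] y [-12.6  19.8] zmax 124.7
top 35 26 x [-23.6 -20.7] y [-15.9  12.8] zmax 49.1
top 50 42 x [-27.2 -22.7] y [-19.4  14.8] zmax 64.9
top 65 39 x [-30.2 -23.7] y [-19.3  14.1] zmax 80.0
top 80 42 x [-32.9 -22.8] y [-19.8  17. ] zmax 94.8
top 95 48 x [-37.1 -23.1] y [-19.9  16.4] zmax 109.9
top 110 29 x [-39.  -19.8] y [-19.7  13.8] zmax 121.8
t 22.35 p [625.8 184.3 168.3] az 83.7 tiltz [ 0.002 -0.002 -1.   ] F [-0.63 -0.04 -3.16] M [-0.074  0.057  0.004] w 0.404 gf 7.0 q [ 0.18  0.41  1.39 -0.    1.34  0.29]
gt [513, -308, 268] 13.9 0.185 xyz [-8.364, -0.966, -1.652] rot [-0.11, 0.161, 1.215]
```

```bash
python3 -c "
from h import *
gt([625.8,184.3,340],83.7,0)
gt([570,-60,340],48.8,0.11)
gt([512,-309,340],13.9,0.225)"
```

```text
gt [625.8, 184.3, 340] 83.7 0 xyz [-0.004, 0.008, -2.862] rot [0.003, 0.001, 0.0]
gt [570, -60, 340] 48.8 0.11 xyz [-4.153, -0.471, -2.857] rot [-0.031, 0.107, 0.609]
gt [512, -309, 340] 13.9 0.225 xyz [-8.384, -0.978, -2.852] rot [-0.134, 0.196, 1.214]
```

Call:
{"fn": "send_rows", "kwargs": {
  "targets": [
    {"xyz": [0, 0, -0.7], "rotation": [0, 0, 0], "fingers": 0.2},
    {"xyz": [0, 0, -1.5], "rotation": [0, 0, 0], "fingers": 0.2},
    {"xyz": [0, 0, -2.3], "rotation": [0, 0, 0], "fingers": 0.2},
    {"xyz": [-0.7, -0.08, -2.85], "rotation": [-0.01, 0.016, 0.1], "fingers": 0.2},
    {"xyz": [-1.5, -0.17, -2.85], "rotation": [-0.02, 0.035, 0.22], "fingers": 0.2},
    {"xyz": [-2.4, -0.28, -2.85], "rotation": [-0.03, 0.055, 0.35], "fingers": 0.2},
    {"xyz": [-3.3, -0.38, -2.85], "rotation": [-0.045, 0.075, 0.48], "fingers": 0.2},
    {"xyz": [-4.2, -0.49, -2.85], "rotation": [-0.06, 0.098, 0.61], "fingers": 0.2},
    {"xyz": [-5.1, -0.6, -2.85], "rotation": [-0.08, 0.12, 0.74], "fingers": 0.2},
    {"xyz": [-6.0, -0.7, -2.85], "rotation": [-0.095, 0.14, 0.87], "fingers": 0.2},
    {"xyz": [-6.9, -0.8, -2.85], "rotation": [-0.11, 0.162, 1.0], "fingers": 0.2},
    {"xyz": [-7.7, -0.9, -2.85], "rotation": [-0.123, 0.18, 1.11], "fingers": 0.2}
  ],
  "grip_force": 30
}}

```text
clock: 23.85
ee_pos: [520.0, -270.4, 338.5]
orientation: [[0.921, 0.335, 0.197], [0.329, -0.942, 0.061], [0.206, 0.009, -0.979]]
contact_force: [0.3, 0.2, -2.8]
gripper_width: 0.405
grasp_force: 30.0
```

```bash
python3 -c "
from h import *
st()
gt([512,-309,340],13.9,0.225)
gt([512,-309,275],13.9,0.225)"
```

```text
t 23.85 p [ 520.  -270.4  338.5] az 19.7 tiltz [ 0.197  0.061 -0.979] F [ 0.33  0.22 -2.81] M [-0.109  0.35   0.009] w 0.405 gf 30.0 q [-0.72  0.17  1.35  0.18  1.52  0.51]
gt [512, -309, 340] 13.9 0.225 xyz [-0.329, 0.562, -0.09] rot [-0.012, 0.017, 0.098]
gt [512, -309, 275] 13.9 0.225 xyz [-0.552, 0.553, 0.97] rot [-0.012, 0.017, 0.098]
```

Call:
{"fn": "send_rows", "kwargs": {
  "targets": [
    {"xyz": [-0.32, 0.56, -0.08], "rotation": [-0.012, 0.017, 0.098], "fingers": 0.2},
    {"xyz": [-0.33, 0.56, -0.08], "rotation": [-0.012, 0.017, 0.098], "fingers": 0.2},
    {"xyz": [-0.44, 0.555, 0.45], "rotation": [-0.012, 0.017, 0.098], "fingers": 0.2},
    {"xyz": [-0.55, 0.553, 0.97], "rotation": [-0.012, 0.017, 0.098], "fingers": 0.2},
    {"xyz": [-0.55, 0.553, 0.97], "rotation": [-0.012, 0.017, 0.098], "fingers": 0.2},
    {"xyz": [-0.55, 0.553, 0.97], "rotation": [-0.012, 0.017, 0.098], "fingers": 0.2}
  ]
}}

```text
clock: 24.6
ee_pos: [514.6, -307.1, 277.4]
orientation: [[0.944, 0.246, 0.219], [0.24, -0.969, 0.053], [0.225, 0.003, -0.974]]
contact_force: [0.4, 0.0, -2.3]
gripper_width: 0.404
grasp_force: 30.0
```

```bash
python3 -c "
from h import *
st();vert([517.5,-307.5],zt=118);st()"
```

```text
t 24.6 p [ 514.6 -307.1  277.4] az 14.3 tiltz [ 0.219  0.053 -0.974] F [ 0.4   0.03 -2.26] M [-0.111  0.309 -0.036] w 0.404 gf 30.0 q [-0.78  0.19  1.46  0.2   1.37  0.51]
scene 148 79 x [-5.8 28.8] y [-12.5  22.3] zmin 150.7
scene 163 93 x [-6.  29.1] y [-12.6  22.8] zmin 163.7
scene 178 98 x [-7.4 27.9] y [-13.7  22. ] zmin 178.3
scene 193 104 x [-6.1 28.3] y [-11.7  22.3] zmin 193.0
scene 208 105 x [-7.5 28.1] y [-12.3  22.9] zmin 208.1
scene 223 106 x [-6.5 27.7] y [-10.8  22.6] zmin 223.0
scene 238 109 x [-8.  27.7] y [-12.1  22.7] zmin 238.0
scene 253 110 x [-6.5 27.9] y [-12.3  22.3] zmin 253.0
scene 268 114 x [-7.4 27.3] y [-13.5  26.4] zmin 268.2
scene 283 153 x [-12.7  26.7] y [-12.2  34.1] zmin 283.2
scene 298 167 x [-18.5  26.6] y [-13.5  34.6] zmin 298.0
scene 313 237 x [-18.5  25.1] y [-25.2  34.6] zmin 313.1
scene 328 112 x [-25.3  -4.1] y [-27.4  35.2] zmin 328.1
top 148 36 x [-11.   24.6] y [ 0.4 19. ] zmin 152.8
top 163 60 x [-11.1  25. ] y [12.  19.3] zmin 163.9
top 178 56 x [-11.1  24. ] y [13.  19.1] zmin 178.2
top 193 67 x [-12.1  23.9] y [ 8.4 19.3] zmin 193.0
top 208 68 x [-12.1  24.1] y [12.6 19.7] zmin 208.1
top 223 70 x [-11.8  23.9] y [15.3 19.7] zmin 223.4
top 238 69 x [-9.8 23.8] y [17.4 20. ] zmin 238.4
top 253 15 x [10.5 23.8] y [17.2 19.8] zmin 253.7
top 268 16 x [17.6 24.5] y [16.3 20.1] zmin 268.8
top 283 27 x [14.4 23.9] y [16.4 19.6] zmin 283.9
top 298 29 x [11.5 23.8] y [17.3 19.7] zmin 300.2
top 313 174 x [ 9.5 24. ] y [-15.5  19.4] zmin 313.3
t 24.7 p [ 514.8 -307.7  278.2] az 14.3 tiltz [ 0.22   0.052 -0.974] F [ 0.36 -0.51 -2.9 ] M [-0.115  0.361 -0.035] w 0.404 gf 30.0 q [-0.78  0.19  1.46  0.2   1.37  0.51]
```

```bash
python3 -c "
from h import *
for z in(277,245,215,185,156): gt([508,-310.7,z],14.2,0.225)"
```

```text
gt [508, -310.7, 277] 14.2 0.225 xyz [-0.124, 0.021, -0.007] rot [0.004, -0.003, 0.002]
gt [508, -310.7, 245] 14.2 0.225 xyz [-0.245, 0.018, 0.512] rot [0.004, -0.003, 0.002]
gt [508, -310.7, 215] 14.2 0.225 xyz [-0.358, 0.016, 0.999] rot [0.004, -0.003, 0.002]
gt [508, -310.7, 185] 14.2 0.225 xyz [-0.471, 0.014, 1.486] rot [0.004, -0.003, 0.002]
gt [508, -310.7, 156] 14.2 0.225 xyz [-0.58, 0.012, 1.957] rot [0.004, -0.003, 0.002]
```

Call:
{"fn": "send_rows", "kwargs": {
  "targets": [
    {"xyz": [-0.124, 0.021, 0], "rotation": [0, 0, 0], "fingers": 0.2},
    {"xyz": [-0.124, 0.021, 0], "rotation": [0, 0, 0], "fingers": 0.2},
    {"xyz": [-0.185, 0.02, 0.25], "rotation": [0, 0, 0], "fingers": 0.2},
    {"xyz": [-0.245, 0.018, 0.51], "rotation": [0, 0, 0], "fingers": 0.2},
    {"xyz": [-0.3, 0.017, 0.75], "rotation": [0, 0, 0], "fingers": 0.2},
    {"xyz": [-0.358, 0.016, 1.0], "rotation": [0, 0, 0], "fingers": 0.2},
    {"xyz": [-0.358, 0.016, 1.0], "rotation": [0, 0, 0], "fingers": 0.2}
  ]
}}

```text
clock: 25.58
ee_pos: [506.1, -309.4, 211.0]
orientation: [[0.945, 0.245, 0.215], [0.239, -0.969, 0.056], [0.222, -0.002, -0.975]]
contact_force: [-1.0, -0.2, -1.6]
gripper_width: 0.401
grasp_force: 30.0
```

```bash
python3 -c "
from h import *
st();vert([517.5,-307.5],zt=103)
for z in(185,156): gt([508,-310.7,z],14.2,0.225)"
```

```text
t 25.575 p [ 506.1 -309.4  211. ] az 14.2 tiltz [ 0.215  0.056 -0.975] F [-0.97 -0.24 -1.57] M [-0.089  0.419 -0.002] w 0.401 gf 30.0 q [-0.8   0.22  1.59  0.21  1.22  0.47]
scene 103 252 x [-28.6  32.9] y [-30.2  35.8] zmin 103.0
scene 118 87 x [-16.3  19.3] y [-12.5  22.8] zmin 118.4
scene 133 87 x [-15.7  19.8] y [-12.3  23.3] zmin 133.0
scene 148 94 x [-13.8  19.4] y [-12.9  23. ] zmin 148.4
scene 163 94 x [-15.   18.9] y [-11.9  22.8] zmin 163.0
scene 178 96 x [-16.9  18.9] y [-11.5  22.7] zmin 178.3
scene 193 103 x [-15.7  18.6] y [-12.4  22.2] zmin 193.1
scene 208 105 x [-16.9  18.3] y [-11.9  32.6] zmin 208.0
scene 223 137 x [-23.3  18.1] y [-11.7  33.9] zmin 223.0
scene 238 249 x [-26.1  17. ] y [-23.1  34.1] zmin 238.0
scene 253 105 x [-31.6   5.5] y [-27.6  34.2] zmin 253.0
top 103 207 x [-30.8  30.3] y [-29.7  32.5] zmin 103.0
top 118 52 x [-19.9  15.2] y [13.6 19.3] zmin 118.2
top 133 51 x [-20.4  15.6] y [12.  19.4] zmin 133.5
top 148 55 x [-19.6  15.7] y [15.5 19.1] zmin 148.2
top 163 43 x [-17.9  15.1] y [16.7 19.4] zmin 163.1
top 178 16 x [ 0.9 16. ] y [16.8 19.1] zmin 178.7
top 193 13 x [ 8.4 16.1] y [15.8 19.4] zmin 195.3
top 208 19 x [ 3.9 15.4] y [16.6 18.9] zmin 208.8
top 223 31 x [ 1.4 15.1] y [16.3 19.5] zmin 224.8
top 238 71 x [-0.3 15.9] y [-16.8  19.2] zmin 238.8
top 253 106 x [-1.7 15. ] y [-16.6  16.6] zmin 253.0
gt [508, -310.7, 185] 14.2 0.225 xyz [-0.094, 0.007, 0.46] rot [0.002, -0.002, 0.0]
gt [508, -310.7, 156] 14.2 0.225 xyz [-0.202, 0.006, 0.931] rot [0.002, -0.002, 0.0]
```

Call:
{"fn": "send_rows", "kwargs": {
  "targets": [
    {"xyz": [-0.05, 0, 0.25], "rotation": [0, 0, 0], "fingers": 0.2},
    {"xyz": [-0.1, 0, 0.5], "rotation": [0, 0, 0], "fingers": 0.2},
    {"xyz": [-0.16, 0, 0.75], "rotation": [0, 0, 0], "fingers": 0.2},
    {"xyz": [-0.2, 0, 0.92], "rotation": [0, 0, 0], "fingers": 0.2},
    {"xyz": [-0.2, 0, 0.92], "rotation": [0, 0, 0], "fingers": 0.2},
    {"xyz": [-0.2, 0, 0.92], "rotation": [0, 0, 0], "fingers": 0.2}
  ]
}}

```text
clock: 26.42
ee_pos: [508.0, -310.6, 157.1]
orientation: [[0.944, 0.245, 0.219], [0.239, -0.969, 0.053], [0.225, 0.003, -0.974]]
contact_force: [0.3, -0.3, -2.7]
gripper_width: 0.403
grasp_force: 30.0
```

```bash
python3 -c "
from h import *
st();vert([517.5,-307.5],zt=163,cams=('scene',));st()
for p in ([508,-310.7,153],[508,-310.7,290]): gt(p,14.2,0.225)"
```

```text
t 26.425 p [ 508.  -310.6  157.1] az 14.2 tiltz [ 0.219  0.053 -0.974] F [ 0.26 -0.28 -2.72] M [-0.09   0.363 -0.009] w 0.403 gf 30.0 q [-0.79  0.26  1.68  0.22  1.09  0.44]
scene 163 117 x [-20.   19.5] y [-12.7  32.6] zmin 163.0
scene 178 137 x [-23.7  19.4] y [-26.9  32.6] zmin 178.1
scene 193 211 x [-25.1  17.5] y [-26.4  32.1] zmin 193.0
scene 208 89 x [-31.6 -11.8] y [-28.4  33.4] zmin 208.0
t 26.475 p [ 508.1 -310.6  157.3] az 14.2 tiltz [ 0.219  0.052 -0.974] F [ 0.84 -0.19 -2.63] M [-0.077  0.449  0.034] w 0.402 gf 30.0 q [-0.79  0.26  1.68  0.22  1.09  0.44]
gt [508, -310.7, 153] 14.2 0.225 xyz [-0.018, 0.0, 0.069] rot [0.003, -0.002, 0.001]
gt [508, -310.7, 290] 14.2 0.225 xyz [0.497, 0.007, -2.155] rot [0.003, -0.002, 0.001]
```

Call:
{"fn": "send_rows", "kwargs": {
  "targets": [
    {"xyz": [-0.016, 0, 0.065], "rotation": [0, 0, 0], "fingers": 0.2},
    {"xyz": [-0.016, 0, 0.065], "rotation": [0, 0, 0], "fingers": 0.6},
    {"xyz": [-0.016, 0, 0.065], "rotation": [0, 0, 0], "fingers": 0.6},
    {"xyz": [-0.016, 0, 0.065], "rotation": [0, 0, 0], "fingers": 0.6},
    {"xyz": [0.046, 0, -0.2], "rotation": [0, 0, 0], "fingers": 0.6},
    {"xyz": [0.16, 0, -0.7], "rotation": [0, 0, 0], "fingers": 0.6},
    {"xyz": [0.32, 0, -1.4], "rotation": [0, 0, 0], "fingers": 0.6},
    {"xyz": [0.5, 0, -2.15], "rotation": [0, 0, 0], "fingers": 0.6},
    {"xyz": [0.6, 0, -2.6], "rotation": [0, 0, 0], "fingers": 0.6},
    {"xyz": [0.6, 0, -2.6], "rotation": [0, 0, 0], "fingers": 0.6},
    {"xyz": [0.6, 0, -2.6], "rotation": [0, 0, 0], "fingers": 0.6},
    {"xyz": [0.6, 0, -2.6], "rotation": [0, 0, 0], "fingers": 0.6}
  ]
}}

```text
clock: 27.98
ee_pos: [507.0, -309.4, 315.0]
orientation: [[0.945, 0.245, 0.216], [0.239, -0.969, 0.056], [0.223, -0.001, -0.975]]
contact_force: [-0.1, -0.2, -0.5]
gripper_width: 0.603
grasp_force: 0.0
```

```bash
python3 - <<'E'
from h import *
st()
for c in([517.5,-307.5],[488.5,-191]): vert(c,zt=118,cams=("scene",))
p,d=manip.capture("scene"); cv2.imwrite("pics/end.png",p[:,:,::-1])
E
```

```text
t 27.975 p [ 507.  -309.4  315. ] az 14.2 tiltz [ 0.216  0.056 -0.975] F [-0.07 -0.18 -0.46] M [-0.085  0.223 -0.022] w 0.603 gf 0.0 q [-0.79  0.18  1.39  0.2   1.46  0.52]
scene 118 91 x [-12.9  22.4] y [-15.4  20.6] zmin 118.1
scene 133 90 x [-12.3  21.1] y [-15.6  20.7] zmin 133.1
scene 148 92 x [-12.   21.6] y [-16.4  20. ] zmin 148.1
scene 163 91 x [-13.9  21.9] y [-14.4  20.1] zmin 163.1
scene 178 146 x [-14.4  21.8] y [-15.7  19.8] zmin 178.3
scene 193 53 x [-13.7  19.4] y [-14.6  16.9] zmin 193.0
scene 313 71 x [-21.4  -1.8] y [-34.4  42.7] zmin 314.6
scene 328 108 x [-24.8  -3.8] y [-36.3  43.3] zmin 328.3
scene 343 118 x [-28.5  -7.4] y [-35.8  43.5] zmin 343.1
scene 358 115 x [-30.8 -10.5] y [-35.7  43.1] zmin 358.2
scene 118 89 x [-12.1  22.6] y [-15.   20.3] zmin 118.3
scene 133 86 x [-11.1  23.7] y [-14.   20.2] zmin 133.1
scene 148 92 x [-9.4 23.2] y [-15.3  20.1] zmin 148.2
scene 163 90 x [-9.8 23.5] y [-14.5  19.9] zmin 163.1
scene 178 156 x [-11.4  24.4] y [-16.6  19.8] zmin 178.1
scene 193 58 x [-11.6  20.9] y [-14.   16.7] zmin 193.0
```

View pics/end.png

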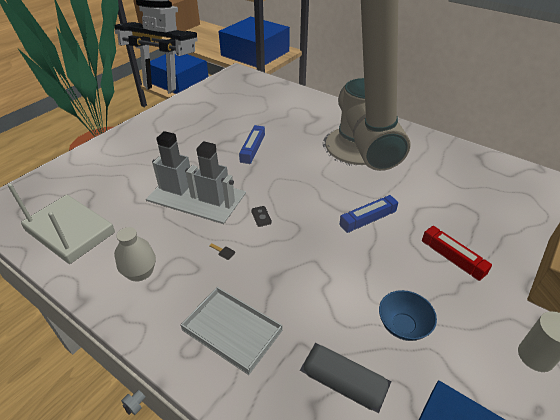

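Both sticks stand upright in their pockets (tops at (167,140) and (207,148)). The bystanders have not moved, and the hand is clear above. Handing in.

```bash
python3 -c "
from cell import manip
print(manip.finish_job())"
```

```text
the job is handed in; nothing more can be done
None
```

Both lamp sticks stand heavy end down in the caddy, one per pocket and both hanging upright, and the job is handed in at about 28 s with the other things on the console unmoved.

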